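# Centre the wobbly bottle on the scale pan and take the reading

## Task

The pear-shaped bottle stands near the edge of the weighing scale's round pan: with light fingertip taps, low on its belly, push it to the middle of the pan, so that seen from above its belly lies wholly inside the ring marked there, and let it stand still. Do not tip it, pinch it, lift it, strike it hard or knock it off. Then press the scale's one round key fully down and let it come back up, leaving the bottle centred and the tape, carton and jar beside the scale where they are.

Things in the scene. Friction and masses are not known exactly. Their poses are not given: they have to be found in the camera images.
- bottle: Closed amber pear-shaped bottle, black cap, 66 mm tall, 0.09-0.17 kg, z up. Origin: centre of its underside. Flat foot 34 mm wide; belly 50 mm wide 16-26 mm up; neck 22 mm wide at 46 mm; cap 26 mm wide at 53-66 mm. Starts 19-31 mm off the pan's centre, any direction. Friction 0.4-0.66: pushed slowly at the belly it slides and stops with the push; pushed higher it tips. Over 12 N fails.
- pan: Round steel pan of the scale, 104 mm in diameter, 6 mm thick, fixed. Origin: centre of its top face, 62 mm above the table (its yaw means nothing). A black ring of 66 mm inner and 70 mm outer diameter is marked about its centre. Free air all round it; the base's top lies 22 mm below its top face.
- scale: Grey base of the scale, fixed, 210 x 150 mm, top 40 mm above the table. Origin: on the table below the pan's centre; its x axis points away from the key end. The base reaches from x = -135 to +75 mm and y = -75 to +75 mm in its own frame. The key and a flat dark display are on top at the -x end.
- key_top (a point): Centre of the top of the scale's only key, a round white push key 24 mm in diameter in a black collar 40 mm in diameter, at (-100, -36) mm in the scale's frame; its top is 55 mm above the table, the collar's top 46 mm. It is pressed straight down; this point moves with it.
- key (a joint): Travel of the key in m: 0 = up, 0.005 = fully down (about 4 N, sprung, returns by itself). Counts as pressed beyond 0.0038.
- tape: Bystander: grey roll of tape lying flat, 92 mm in diameter, 48 mm high, beside the scale. Origin: centre of its underside.
- carton: Bystander: cardboard carton, 100 x 70 x 60 mm high, beside the scale. Origin: centre of its underside.
- jar: Bystander: white plastic jar with lid, 52 mm in diameter, 75 mm high, beside the scale. Origin: centre of its underside.
Things that resemble listed ones, but are neither listed nor needed, are in the scene too. There is more than one size of the bottle; the job needs the middle-sized.

How it is judged (in metres and radians):
On the way, in this order (a step that is already met when the one before it is completed fails the run):
1. the bottle stands upright, still and untouched inside the ring (horizontal distance between bottle and pan below 0.008 m and z of bottle in the frame of pan between -0.003 and 0.004 m and angle between bottle's own z axis and vertical below 0.06 rad and linear speed of bottle below 0.01 m/s and contact force between the fingers and bottle below 0.05 N), for 0.3 s.
2. the key is pressed fully down (value of joint key above 0.0038 m), for 0.05 s.
At the end, for the whole second after the job is handed in: The bottle stands upright (within 0.06 rad) and still on the pan, its axis within 8 mm of the pan's centre (belly inside the ring), untouched; the key is up again (all of step 1 and value of joint key below 0.001 m).
It fails at once if the bottle is tipped by more than 0.35 rad (angle between bottle's own z axis and vertical above 0.35 rad).
It fails at once if the bottle is lifted off the pan (z of bottle in the frame of pan above 0.01 m).
It fails at once if the bottle is knocked off the pan (z of bottle in the frame of pan below -0.01 m).
It fails at once if the bottle is struck hard or pinched (over 12 N) (contact force between any of the fingers, the arm and bottle above 12 N).
It fails at once if the tape, carton or jar is moved by more than 20 mm (distance of any of tape, carton, jar from where it was at the start of the episode above 0.02 m).
It also fails if it takes over 48 s, if anything falls off the work surface, if the arm or the gripper's body presses on something with over 40 N, if the wrist force passes 120 N, or if a joint passes its speed limit or range.

## Robot

A 6-joint arm with a two-finger parallel gripper is mounted at the origin on the work surface. World frame = base frame: x ahead of the robot, y to its left, z up, the work surface at z = 0. Lengths are in mm, angles in rad, forces in N, time in s.
With the tool pointing down it reaches from about 425 to 950 mm from the base axis. Payload 3.5 kg.
Tool frame: the origin (TCP) lies between the finger pads; the fingertips stand 22 mm ahead of it and the grasp point (between the pads) lies 3 mm ahead of it; z points along the fingers, y is the direction in which the jaws open and shut (so a half turn about z gives the same grasp; the last joint's range is limited). The gripper opens to 85 mm and grips with 20 to 120 N. Pads are 22 mm wide; open, the fingers measure 114 mm over their backs; the gripper's body (76 mm by 85 mm) begins 54 mm behind the grasp point. The pads swing forward as they close: fully open they stand 13 mm farther back than shut.
Start: joints at [0.957, 0.286, 1.577, -0, 1.279, -0.15], TCP at [301.924, 603.695, 253.325] pointing down, gripper open.
Joint ranges: [-2.77, 2.77], [-0.9, 2.22], [0.21, 2.48], [-1.53, 4.67], [0.24, 2.81], [-2.84, 2.84]. Speed limits (rad/s): [2.79, 2.79, 3.14, 3.14, 3.14, 3.14].

## Interface

Orientations are given as a 3x3 rotation matrix whose columns are the frame's x, y, z axes.
In Python, from cell import env gives the robot as it stands. Calls block until the motion is done:
- env.move_ptp(position, orientation): joint-space move of the TCP to a pose.
- env.move_straight(position, v=150, attitude=None, f_stop=None): straight line of the TCP; attitude=None keeps the orientation; v is the mean speed in mm/s. With f_stop (N) it stops when the force on the tool has changed by that much, and returns True; else False.
- env.movej(angles): joint-space move.
- env.let_go() and env.close(): open the fingers fully, or close them until they stop; the grip force is fixed at half the most.
- env.dwell(seconds).
- env.ik(position, orientation): joint angles nearest the present ones, or None.
- env.snapshot(name): name is "scene" or "side" or "wrist"; returns a dict with "frame" (480x640x3 uint8, blue, green, red), "range_z" (480x640 float32, mm along the optical axis (not along the pixel's ray), 0 where there is no reading), "intrinsics" (3x3 intrinsics, pixels), "pose" (4x4, takes a point from camera to world coordinates). Camera axes: x right, y down, z forward; pixel columns grow to the right and rows downward; lengths in mm; the calibration is good to about 2 mm. A picture is of the moment at which its call begins.
A pose or a line that the arm cannot do raises env.MotionError and nothing moves.
- env.job_done(): hands the job in, once; it reports no verdict.
Trained networks look in the newest picture that a camera, given by its name, has taken for a name from the list of things; names that differ only in an ending like _2 or _b are one class to them, and where a whole thing is asked for, a point or a joint stands for the part that bears it (a point fixed in the world has none). Each returns a list of dicts, best first, with "p" (0 to 1); they miss things now and then, are a little off and sometimes report something else, mostly with a low value. They report only what shows in the picture. A call takes as long as a camera call. They do not tell look-alikes from the thing itself.
- env.boxes_of(query, camera): "location" ([x, y, z] in mm, in the coordinates of the camera as it stood for that picture, good to about 4 mm: the middle of the surface that is visible of it).
Readings, each from a call of its own:
- env.current_time(): time.
- env.current_q(): joint angles.
- env.current_qvel(): joint speeds.
- env.current_tau(): joint torques, N m.
- env.current_tool_pos(): TCP position.
- env.current_eef_rot(): TCP orientation.
- env.current_contact_force(): force on the tool from outside, world axes, zero at the start.
- env.current_moment(): the same for the moment, N m.
- env.current_finger_gap(): opening from 0.0 (shut) to 1.0 (fully open).
Only numpy, scipy, OpenCV 4.12 (cv2) and the standard library are available. Lean on these libraries where they do the work, as an engineer would, in place of code of your own. Each camera call takes 0.05 s, during which the arm holds its last target. There are 200 camera calls.

## Working session

There is one attempt and no reset: what is moved stays moved. The work goes in short steps, each a Python script; the robot and the scene stay as the last script left them, time stands still between calls to the robot, and variables do not carry over. Pictures are saved under pics/ and viewed, about 8 in all and at most 12, crops included, and the job is handed in when it is done.

```bash
ls; mkdir -p pics; cat > h.py <<'E'
import numpy as np, cv2
from cell import env
def world(s,u,v,z=None):
    K=s["intrinsics"];P=s["pose"]
    z=s["range_z"][int(v),int(u)] if z is None else z
    return (P@np.r_[np.linalg.inv(K)@[u,v,1]*z,1])[:3]
def cloud(s):
    d=s["range_z"];v,u=np.indices(d.shape);K=s["intrinsics"]
    p=np.stack([(u-K[0,2])/K[0,0]*d,(v-K[1,2])/K[1,1]*d,d],-1)
    return p@s["pose"][:3,:3].T+s["pose"][:3,3]
def proj(s,p):
    c=np.linalg.inv(s["pose"])@np.r_[p,1];q=s["intrinsics"]@c[:3];return q[:2]/q[2]
E
python3 - <<'E'
from h import *
for c in ("scene","side"):
    s=env.snapshot(c); cv2.imwrite(f"pics/{c}0.png",s["frame"]); np.savez(f"{c}0.npz",**s)
    print(c,s["pose"].round(2).tolist())
    for n in ("bottle","pan","scale","key_top","tape","carton","jar"):
        for b in env.boxes_of(n,c):
            l=(s["pose"]@np.r_[b["location"],1])[:3]
            print(n,round(b["p"],2),l.round(0),proj(s,l).round(0))
print(env.current_time())
E
```

```text
pics
scene [[-0.58, 0.55, -0.6, 1160.36], [0.81, 0.4, -0.42, 450.56], [0.01, -0.73, -0.68, 696.86], [0.0, 0.0, 0.0, 1.0]]
bottle 0.9 [746. -87.  49.] [204. 259.]
bottle 0.64 [ 536. -211.   20.] [233. 190.]
bottle 0.57 [578. -36.  99.] [282. 201.]
pan 0.96 [601. -77.  59.] [259. 215.]
scale 0.97 [596. -44.  35.] [275. 229.]
scale 0.56 [461.  83.  48.] [366. 214.]
key_top 0.73 [598. -42.  37.] [275. 230.]
tape 0.84 [600. 119.  33.] [342. 267.]
carton 0.9 [ 676. -231.   55.] [177. 207.]
jar 0.68 [457.  83.  47.] [367. 213.]
jar 0.2 [ 681. -235.   55.] [173. 207.]
side [[0.86, -0.29, 0.42, 190.05], [-0.51, -0.52, 0.69, -614.45], [0.02, -0.8, -0.6, 673.11], [0.0, 0.0, 0.0, 1.0]]
bottle 0.74 [ 523. -225.   24.] [378. 387.]
bottle 0.69 [563. -54.  97.] [342. 275.]
bottle 0.59 [ 722. -112.   52.] [436. 284.]
scale 0.61 [ 511. -119.   42.] [334. 335.]
key_top 0.71 [ 487. -128.   48.] [324. 342.]
tape 0.7 [595. 106.  29.] [311. 249.]
carton 0.75 [ 647. -277.   59.] [469. 363.]
jar 0.64 [432.  57.  49.] [243. 284.]
0.8
```

```bash
python3 - <<'E'
import cv2
a=cv2.imread("pics/scene0.png")[130:330,100:420];b=cv2.imread("pics/side0.png")[210:430,200:520]
f=lambda i:cv2.resize(i,None,fx=2.5,fy=2.5,interpolation=cv2.INTER_CUBIC)[:,:800]
cv2.imwrite("pics/a1.png",f(a));cv2.imwrite("pics/b1.png",f(b))
E
```

```text
(no output)
```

View pics/a1.png

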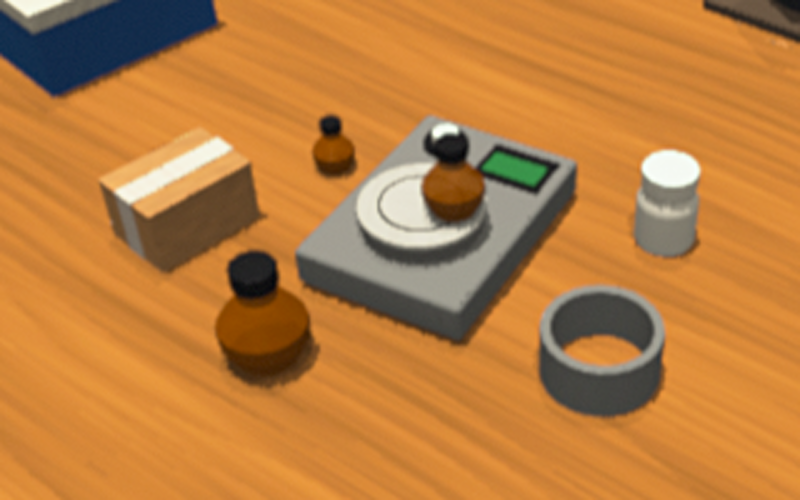

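View pics/b1.png

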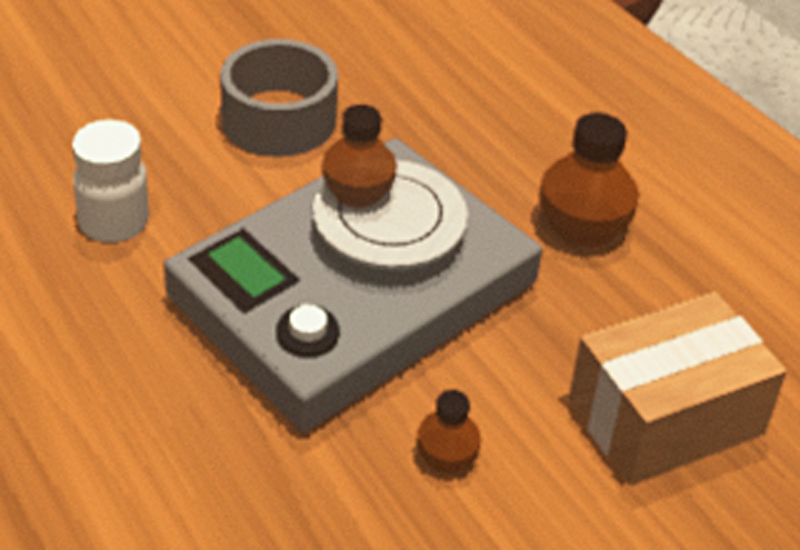

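Three amber bottles: large (scene px 204,259), small (232,190), and the one standing on the pan (281,205). The one on the pan is the middle-sized. I'll check it from above with the wrist camera.

```bash
python3 - <<'E'
from h import *
R=env.current_eef_rot(); print(np.round(R,2).tolist())
s=env.snapshot("wrist"); T=s["pose"]; print((R.T@(T[:3,3]-env.current_tool_pos())).round(1), (R.T@T[:3,:3]).round(3).tolist())
off=T[:3,3]-env.current_tool_pos()
t=np.array([585,-65,380])-np.r_[off[:2],0]
print(t)
env.move_ptp(t,R)
s=env.snapshot("wrist"); cv2.imwrite("pics/w1.png",s["frame"]); np.savez("w1.npz",**s)
print(s["pose"].round(3).tolist(), s["intrinsics"].tolist())
for n in ("bottle","pan","key_top","jar","tape","carton"):
    for b in env.boxes_of(n,"wrist"):
        l=(s["pose"]@np.r_[b["location"],1])[:3]; print(n,round(b["p"],2),l.round(0),proj(s,l).round(0))
print(env.current_time())
E
```

```text
[[-0.89, 0.45, 0.0], [0.45, 0.89, 0.0], [0.0, 0.0, -1.0]]
[ 8.320e+01  1.000e-01 -1.205e+02] [[-0.0, -0.946, -0.325], [1.0, -0.001, 0.001], [-0.001, -0.325, 0.946]]
[ 659.39466336 -102.35051051  380.        ]
[[0.446, 0.846, 0.291, 585.077], [0.895, -0.423, -0.144, -64.171], [0.001, 0.325, -0.946, 500.326], [0.0, 0.0, 0.0, 1.0]] [[395.9900502085723, 0.0, 313.96928670612436], [0.0, 395.9900502085723, 236.20207825826466], [0.0, 0.0, 1.0]]
bottle 0.95 [576. -48.  99.] [325.  83.]
bottle 0.83 [726. -98.  53.] [341. 226.]
bottle 0.64 [ 532. -217.   31.] [172. 119.]
pan 0.74 [589. -82.  61.] [300. 112.]
key_top 0.59 [ 488. -123.   54.] [219.  37.]
tape 0.88 [607. 123.  43.] [484.  35.]
carton 0.89 [ 660. -255.   58.] [197. 237.]
4.025
```

View pics/w1.png

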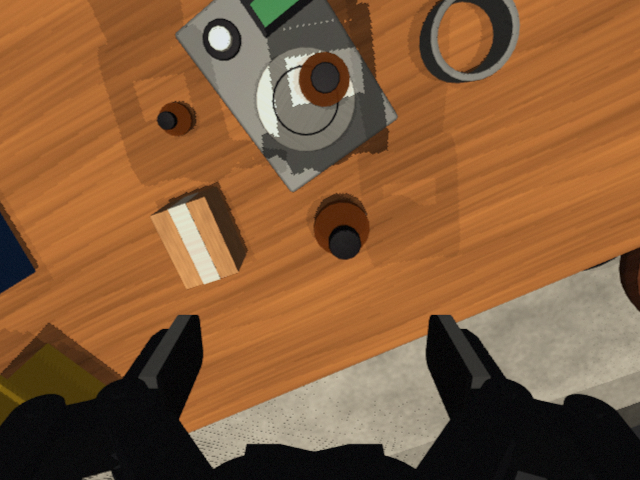

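The wrist view shows the chosen bottle on the pan (cap 325,78), ring centre about (306,100) and key at (220,38); the large bottle (342,228) and small one (175,118) stand on the table. Next I'll fit positions from depth.

```bash
cat >> h.py <<'E'
from scipy.optimize import least_squares
def fitc(p,r):
    f=lambda c:np.hypot(*(p-c).T)-r
    return least_squares(f,p.mean(0),loss="soft_l1",f_scale=1).x
def near(C,c,r): return np.hypot(C[...,0]-c[0],C[...,1]-c[1])<r
def hull(p): return cv2.convexHull(p.astype(np.float32))[:,0]
def meas(s,bc=(575,-50),pc=(595,-72),kc=(488,-125)):
    C=cloud(s);z=C[...,2]; o={}
    p=C[near(C,pc,75)&(abs(z-62)<3)][:,:2]
    if len(p)>50:
        (x,y),r=cv2.minEnclosingCircle(p.astype(np.float32)); o["pan"]=(x,y,r)
        h=hull(p); o["panfit"]=fitc(h,52)
    p=C[near(C,bc,45)&(z>125)&(z<135)][:,:2]
    if len(p)>5: o["cap"]=(*((p.min(0)+p.max(0))/2),*p.mean(0),len(p))
    p=C[near(C,bc,45)&(z>66)&(z<100)]
    if len(p)>20:
        # sphere-ish profile: widest belly 16..26 up
        q=p[(p[:,2]>78)&(p[:,2]<88)][:,:2]
        if len(q)>8: o["belly"]=(*fitc(q,25),len(q))
    p=C[near(C,kc,18)&(z>51)&(z<60)]
    if len(p)>5: o["key"]=(*((p.min(0)+p.max(0))/2),len(p))
    return {k:np.round(v,1) for k,v in o.items()}
E
python3 - <<'E'
from h import *
for n in ("w1","scene0","side0"):
    s=dict(np.load(n+".npz")); print(n,meas(s))
s=dict(np.load("w1.npz")); f=s["frame"]
C=cloud(s);print(C[100,300],C[78,325],C[38,220],C[60,240])
E
```

```text
w1 {'pan': array([581.7, -72.6,  52. ]), 'panfit': array([581.7, -72.5]), 'cap': array([572.6, -47.1, 572.5, -47.3, 712. ]), 'belly': array([572.6, -47.1,  44. ]), 'key': array([ 488.8, -123.6,   54.3,  464. ])}
scene0 {'pan': array([583.8, -69.9,  52.7]), 'panfit': array([582.8, -69.5]), 'cap': array([573.5, -43.8, 573.5, -44.3,  63. ]), 'belly': array([572.1, -46. , 130. ]), 'key': array([ 489.9, -122.1,   53.2,   26. ])}
side0 {'pan': array([580.6, -73.6,  53.1]), 'panfit': array([579.6, -73.3]), 'cap': array([570.7, -47.7, 570.2, -47.9, 132. ]), 'belly': array([571.5, -45.9, 140. ]), 'key': array([ 486.5, -123.3,   53.8,  143. ])}
[578.70051736 -76.68354718  62.45995263] [573.26715511 -47.00026221 129.11526608] [ 489.76027453 -122.15650972   56.42433193] [ 513.92735082 -116.15168237   39.857794  ]
```

```bash
cat >> h.py <<'E'
PAN=np.array([581.7,-72.5]); KEY=np.array([488.8,-123.5])
def pushR(d,t,sgn=-1):
    z=np.r_[np.sin(t)*d,-np.cos(t)]; x=sgn*np.r_[np.cos(t)*d,np.sin(t)]
    return np.stack([x,np.cross(z,x),z],1)
E
python3 - <<'E'
from h import *
b=np.array([572.6,-47.1]); d=(PAN-b)/np.linalg.norm(PAN-b); t=0.2
for sg in(-1,1):
    R=pushR(d,t,sg); tip=np.r_[b-42*d,79]; tcp=tip-R@[11*sg,0,22]
    print(sg,tcp,env.ik(tcp,R))
R=pushR(d,t,-1); tcp=np.r_[b-42*d,79]-R@[-11,0,22]
env.close(); env.move_ptp(tcp+[0,0,110],R)
s=env.snapshot("wrist"); cv2.imwrite("pics/w2.png",s["frame"])
p=(cloud(s)-env.current_tool_pos())@env.current_eef_rot()
m=(s["range_z"]>0)&(abs(p[...,1])<40)&(p[...,2]>0)&(p[...,2]<50)&(abs(p[...,0])<30)
q=p[m]; print(m.sum(),q.min(0),q.max(0)); 
for a in range(10,40,3):
    k=q[(q[:,2]>=a)&(q[:,2]<a+3)]
    if len(k): print(a,len(k),k.min(0).round(1),k.max(0).round(1))
print(env.current_time(),env.current_finger_gap(),meas(s))
s=env.snapshot("side"); np.savez("side1.npz",**s); print(meas(s))
E
```

```text
-1 [553.32421992   6.70272681  98.37610207] [-0.09663031  0.18382025  2.01866573 -0.23793513  0.86698944 -0.29279208]
1 [553.32421992   6.70272681  98.37610207] None
1720 [  5.71264838 -13.34650607   0.03039658] [11.90901757 13.90099614 19.91893669]
10 270 [  6.2 -13.2  10. ] [11.8 13.6 13. ]
13 248 [  6.  -12.9  13. ] [11.7 13.1 16. ]
16 124 [  6.4 -10.8  16. ] [11.7 10.9 18.9]
19 6 [10.2 -5.9 19. ] [10.6  6.3 19.9]
5.8417 0.00030549705228772976 {'pan': array([581.2, -72.2,  52.4]), 'panfit': array([581.3, -72.3]), 'cap': array([567. , -41.5, 564.5, -40. ,  95. ]), 'belly': array([572.4, -47.5, 531. ]), 'key': array([ 488.4, -123.1,   53.7,  540. ])}
{'pan': array([580.5, -73.4,  53.2]), 'panfit': array([579.8, -73.2]), 'cap': array([570.4, -46.7, 570.1, -47.9, 132. ]), 'belly': array([571.5, -45.9, 142. ]), 'key': array([ 487.4, -124.3,   53.9,  142. ])}
```

View pics/w2.png

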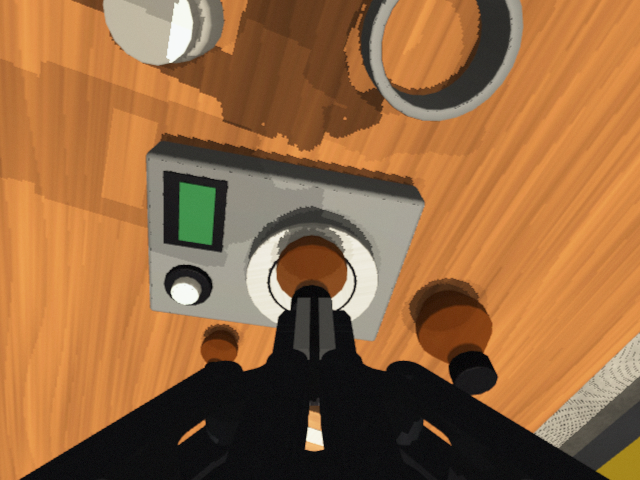

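The closed fingers reach 22 mm ahead with their faces at ±11 mm, and the wrist view shows the fingertips (312,300) lined up behind the bottle (312,265). I'll push, stopping a little short.

```bash
python3 - <<'E'
from h import *
b=np.array([572.6,-47.1]); d=(PAN-b)/np.linalg.norm(PAN-b); R=pushR(d,0.2)
P=lambda off:np.r_[PAN+off*d,79]-R@[-11,0,22]   # off: face corner along d from pan centre
L=np.linalg.norm(PAN-b)
env.move_straight(P(-L-42),v=80); f0=env.current_contact_force()
print(env.move_straight(P(-L-26),v=40))
print(env.move_straight(P(-29),v=14), env.current_contact_force()-f0)
s=env.snapshot("side"); print(meas(s,bc=(580,-68)))
w=env.snapshot("wrist"); print(meas(w,bc=(581,-68)))
cv2.imwrite("pics/s3.png",cv2.resize(s["frame"][210:430,240:480],None,fx=2.5,fy=2.5)); print(env.current_time())
E
```

```text
False
False [-0.36592081  0.76914624  0.45145258]
{'pan': array([579.6, -72.6,  52.9]), 'panfit': array([579.6, -72.9]), 'cap': array([567.6, -52.9, 572.5, -52.5, 269. ]), 'belly': array([578. , -66.5, 175. ]), 'key': array([ 487.3, -123.6,   54.3,  142. ])}
{'pan': array([581.4, -71.8,  51.9]), 'panfit': array([581.6, -72.4]), 'cap': array([568.6, -32.4, 568.4, -32.4, 414. ]), 'belly': array([575.6, -48.5, 254. ]), 'key': array([ 488.7, -123.3,   53.5, 1218. ])}
9.9333
```

View pics/s3.png

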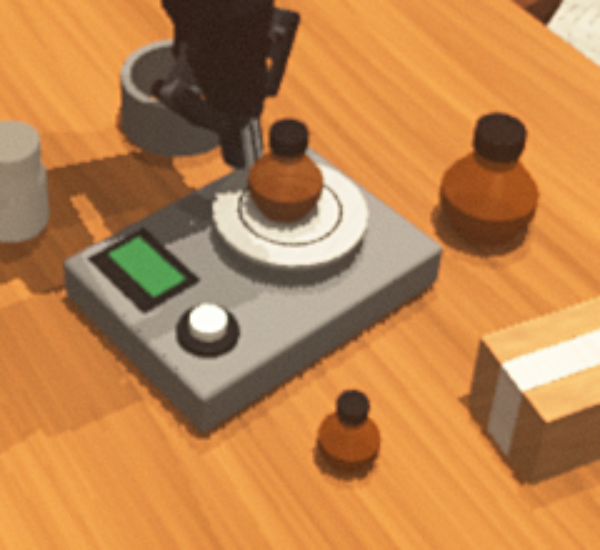

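It works: the bottle (side crop 288,175) is upright and moved about 22 of 27 mm along the intended line. Now the rest, then retreat and look from above.

```bash
python3 - <<'E'
from h import *
b=np.array([572.6,-47.1]); d=(PAN-b)/np.linalg.norm(PAN-b); R=pushR(d,0.2)
P=lambda off,z=79:np.r_[PAN+off*d,z]-R@[-11,0,22]
env.move_straight(P(-24.6),v=6); env.dwell(0.2)
env.move_straight(P(-50),v=30)
env.move_straight(P(-60,230),v=150)
# vertical tool over a spot that lets the wrist camera see the pan
R0=np.array([[-.894,.447,0],[.447,.894,0],[0,0,-1.]])
t=np.array([640,-101,330.]); env.move_ptp(t,R0); env.dwell(.2)
s=env.snapshot("wrist"); print(meas(s,bc=PAN)); cv2.imwrite("pics/w4.png",s["frame"][0:300,120:520])
s=env.snapshot("side"); print(meas(s,bc=PAN)); print(meas(env.snapshot("scene"),bc=PAN)); print(env.current_time(),env.current_q())
E
```

```text
{'pan': array([581.9, -72.9,  52. ]), 'panfit': array([581.8, -72.7]), 'cap': array([581.3, -72.9, 581.2, -72.6, 847. ]), 'belly': array([581.4, -72.7,  50. ]), 'key': array([ 488.8, -123.7,   54.1,  565. ])}
{'pan': array([578.9, -72.5,  53.3]), 'panfit': array([579.7, -72.9]), 'cap': array([579.5, -72.6, 579. , -73.2, 133. ]), 'belly': array([580.3, -71.4, 145. ]), 'key': array([ 486.8, -123.9,   54.1,  144. ])}
{'pan': array([583. , -69.3,  52.3]), 'panfit': array([583.2, -68.9]), 'cap': array([582.4, -68.8, 582.4, -69.6,  58. ]), 'belly': array([581. , -71.5, 120. ]), 'key': array([ 490.5, -121.4,   53. ,   46. ])}
14.5 [-3.12143057e-01  1.80234562e-01  1.56368813e+00 -3.78176390e-05
  1.39780969e+00 -1.41985973e+00]
```

View pics/w4.png

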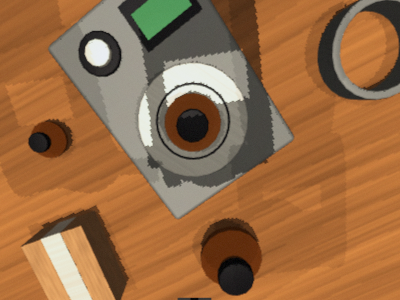

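The crop shows the bottle (193,125) concentric with the ring; all three cameras agree within about 2 mm. Now the key.

```bash
python3 - <<'E'
from h import *
R=env.current_eef_rot(); k=KEY
env.move_straight(np.r_[640,-101,330]*0+np.r_[k,230],v=200)
env.move_straight(np.r_[k,84],v=120); env.dwell(.1); f0=env.current_contact_force()
print(env.move_straight(np.r_[k,70.5],v=12,f_stop=9), env.current_tool_pos(), env.current_contact_force()-f0)
env.dwell(.2); print(env.current_tool_pos(), env.current_contact_force()-f0)
s=env.snapshot("side"); cv2.imwrite("pics/s5.png",cv2.resize(s["frame"][210:430,240:480],None,fx=2.5,fy=2.5))
env.move_straight(np.r_[k,100],v=30)
env.move_straight(np.r_[k,230],v=120)
env.move_straight(np.r_[640,-101,330],v=150); env.dwell(.2)
s=env.snapshot("wrist"); print(meas(s,bc=PAN)); print(meas(env.snapshot("side"),bc=PAN)); print(env.current_time())
E
```

```text
True [ 488.80112584 -123.50896301   72.10820968] [-0.53034274  1.60529389  4.60822359]
[ 488.78069061 -123.5011637    72.03517041] [-2.07696773  1.04282794  5.64197661]
{'pan': array([581.9, -72.8,  52. ]), 'panfit': array([581.9, -72.7]), 'cap': array([581.4, -72.8, 581.2, -72.6, 842. ]), 'belly': array([581.5, -72.8,  43. ]), 'key': array([ 488.9, -123.5,   54.9,  560. ])}
{'pan': array([579.6, -72.9,  53.4]), 'panfit': array([579.9, -72.6]), 'cap': array([578.9, -72.7, 578.9, -73.4, 139. ]), 'belly': array([580.4, -71.4, 146. ]), 'key': array([ 487.5, -124.4,   54.4,  141. ])}
22.2583
```

View pics/s5.png

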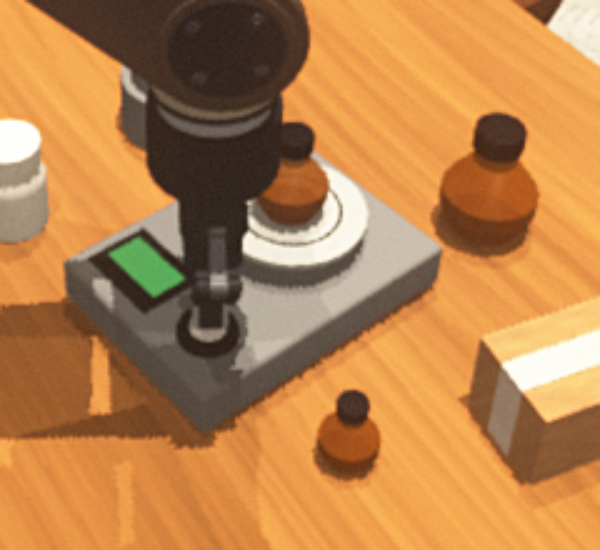

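The fingertip sits on the key (crop 210,325), tip at 50 mm, which is full travel. The stop tripped early on a noisy force, though, so I'll press once more with a clear force margin, as there's plenty of time.

```bash
python3 - <<'E'
from h import *
k=KEY
env.move_straight(np.r_[k,230],v=200)
env.move_straight(np.r_[k,82],v=120); env.dwell(.1); f0=env.current_contact_force()
print(env.move_straight(np.r_[k,69.5],v=12,f_stop=20), env.current_tool_pos(), env.current_contact_force()-f0)
env.dwell(.2); print(env.current_tool_pos(), env.current_contact_force()-f0)
env.move_straight(np.r_[k,100],v=30)
env.move_straight(np.r_[k,230],v=120)
env.move_straight(np.r_[640,-101,330],v=150); env.dwell(.3)
s=env.snapshot("wrist"); m=meas(s,bc=PAN); print(m); np.savez("w6.npz",**s)
s=env.snapshot("scene")
for n in ("tape","carton","jar"):
    print(n,[(s["pose"]@np.r_[b["location"],1])[:3].round(0) for b in env.boxes_of(n,"scene")[:1]])
print(env.current_time())
if np.hypot(*(m["cap"][:2]-m["panfit"]))<3: env.job_done(); print("done")
E
```

```text
False [ 489.00838088 -123.55423258   71.82094964] [-6.16386554  2.23536008 14.60202062]
[ 489.02854408 -123.57907306   71.82188124] [-7.11477752  2.71403488 14.83247137]
{'pan': array([581.9, -72.8,  52. ]), 'panfit': array([582. , -72.8]), 'cap': array([581.3, -72.6, 581.2, -72.6, 838. ]), 'belly': array([581.6, -72.9,  50. ]), 'key': array([ 488.8, -123.7,   54.1,  564. ])}
tape [array([602., 117.,  34.])]
carton [array([ 679., -233.,   56.])]
jar [array([465.,  81.,  47.])]
30.5167
the job is handed in; nothing more can be done
done
```

The job is handed in at about 30.5 s of the 48 s allowed. No verdict is reported.

- **Bottle:** I pushed the middle-sized bottle (the one on the pan) to the centre in two slow pushes. I used closed, slightly tilted fingertips, low on its belly. The last wrist picture puts its axis within about 1 mm of the pan's centre, upright. The side camera agreed within about 1–2 mm in its check after the first key press.
- **Key:** I pressed it twice. The first press reached about full depth, but the force stop tripped early, while the reading afterwards was only about 5 N. The second press came to rest at about 15 N, with the fingertip 49.8 mm above the table, which matches the key fully down. Afterwards the wrist camera showed the key's top at about 54 mm, so it is back up within measuring error.
- **Bystanders:** The tape and carton read within 3 mm of their starting positions. The jar's estimate differs by about 8 mm. The network is good to about 4 mm and nothing was moved close to the jar, so I take that as noise; I did not check it further.

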